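# Press the re-felted checker

## Robot

A 6-joint arm with a two-finger parallel gripper is mounted at the origin on the work surface. World frame = base frame: x ahead of the robot, y to its left, z up, the work surface at z = 0. Lengths are in m, angles in rad, forces in N, time in s.
With the tool pointing down it reaches from about 0.375 to 0.9 m from the base axis. Payload 3.1 kg.
Tool frame: the origin (TCP) lies between the finger pads; the fingertips stand 14 mm ahead of it and the grasp point (between the pads) lies 5 mm behind it; z points along the fingers, y is the line along which they close (so a half turn about z gives the same grasp; the last joint's range is limited). The gripper opens to 85 mm and grips with 20 to 120 N. Pads are 22 mm wide; open, the fingers measure 114 mm over their backs; the gripper's body (76 mm by 85 mm) begins 54 mm behind the grasp point. The pads swing forward as they close: fully open they stand 13 mm farther back than shut.
Start: joints at [-1.458, 0.527, 1.433, -0, 1.181, -0.178], TCP at [0.179, -0.599, 0.245] pointing down, gripper open.
Joint ranges: [-3.08, 3.08], [-0.75, 2.2], [0.22, 2.44], [-1.43, 4.57], [0, 2.65], [-2.85, 2.85]. Speed limits (rad/s): [2.79, 2.79, 3.14, 3.14, 3.14, 3.14].

## Interface

Orientations are given as a unit quaternion [w, x, y, z].
In Python, from workcell import robot gives the robot as it stands.
- The arm moves only by the tool carry_out, never from a script. Its arguments are lists of equal length, an entry for each row: "hand": the closure, from 0 (fully open) to 1 (shut); "dp": the shift along the tool's x, y, z as a fraction of full scale, a list of three; "angular": the turn, a rotation vector about the tool's x, y, z as a fraction of full scale, a list of three. In form: {"hand": [hand, ...], "dp": [[x, y, z], ...], "angular": [[wx, wy, wz], ...]}. A call has 1 to 10 rows; each row shifts and turns the commanded pose from where the row before left it, along the tool's axes as they then stand; what a row does not reach is not made up. Full scale, the value 1, is 0.025 m for a shift and 6 degrees for a turn. A row lasts 1/12 s, in which the tool goes at most 41.7 mm and 7.16 degrees, less where a joint would pass 70% of its speed; a pose out of reach is approached as far as the arm can. A call with a number of a shift or a turn outside -1 to 1 is refused whole. A call with a gripper value outside its range is refused whole. The fingers move at their own pace and stop on an object; "force" is the grip in N (left out, the last holds). Time passes only in rows, so rows that do not move let the fingers close. It gives the time, the measured TCP pose, the force, the opening and the grip force at its end, in the units of the state.
- robot.sense(): the state, without advancing time (a new reading comes with each control period).
- robot.snapshot(name): name is "scene" or "top"; returns a dict with "color" (420x560x3 uint8, blue, green, red), "fx", "fy", "cx", "cy" (pixels), "dist" ([k1, k2, p1, p2, k3] as OpenCV has them; the pictures are not rectified), "rvec" (rotation vector, rad) and "tvec" (3), from world to camera coordinates, as OpenCV has them. Camera axes: x right, y down, z forward; pixel columns grow to the right and rows downward; lengths in m; the calibration is good to about 2 mm. A picture is of the moment at which its call begins. There is no depth.
- robot.close_job(): hands the job in; it is judged then, once.
The state is a dict: "clock": time; "joints": joint angles; "dq": joint speeds; "joint_torque": joint torques, N m; "ee_pos": TCP position; "eef_rot": TCP orientation; "ft_force": force on the tool from outside, world axes, zero at the start; "torque": the same for the moment, N m; "finger_gap": finger opening in m; "finger_force": force on a finger pad.
Only numpy, scipy, OpenCV 4.12 (cv2) and the standard library are available. Lean on these libraries where they do the work, as an engineer would, in place of code of your own. Each camera call takes 0.05 s, during which the arm holds its last target. There are 200 camera calls.

## Task

I have just glued new felt under a checker: take it from the dice mat, slide it fully home under the foot of the little screw press, felt down, and turn the knob clockwise until the foot just touches the checker, then a quarter turn more. Do not overtighten it and back off, and leave the dice, the tea glass and the toothpick dispenser where they are.

Things in the scene. Friction and masses are not known exactly. Their poses are not given: they have to be found in the camera images.
- press: Small screw press, fixed. Beech base board 165 x 90 x 10 mm, from x = -100 to +65 mm. Origin on the table straight under the screw axis; x points from the open mouth to the steel post at the back, y left, z up. Two rails 10 mm high on the board make a 47 mm wide channel along x from x = -25 to +22 mm, its mouth flared to about 62 mm at x = -45 mm
- seat (a point): Point on the base board's top (10 mm above the table) on the screw axis, where the centre of the checker's underside comes when it is home; axes as the press
- landing (a point): Point on the bare front part of the board, 70 mm in front of the seat, 10 mm above the table: room to set the checker down. Rails and arm keep a gripper that straddles the checker from carrying it home: let go here and push it in from behind, with shut fingers leaning back some 10 to 20 degrees to clear the knob
- stop (a point): Flat front face of the steel post, 22.5 mm behind the screw axis: the end stop for the checker. The point is 10 mm above the board
- neck_end (a point): Front end, top edge, of the steel arm that reaches from the post over the seat: 28 mm wide, 40 to 51 mm above the table, ending 13.5 mm in front of the screw axis
- screw: Steel spindle on the screw axis with all it carries: knob on top, sprung foot below. Origin under the knob. It goes down 16 mm per full knob turn (2.55 mm per rad). The 24 mm rubber foot hangs on it at a height that differs each time and that this pose does not tell: 2 to 7 mm above the seated checker at the start, so touch comes after 0.8 to 2.8 rad. Its spring starts to yield at about 30 N and then gives 1 mm per 7.5 N
- knob (a joint): Knob angle in rad, 0 at the start, growing clockwise seen from above (tightening), end at 6.2. It turns against a steady friction of about 0.18 N m and stays where it is left; in the first 0.45 rad past the first touch the torque goes up evenly by about 0.07 N m, then by 0.05 N m per rad. A quarter turn past touch clamps with about 49 N
- knob_grip (a point): Centre of the knob's wooden grip bar, on the screw axis, 77 mm above the table at the start, sinking with the screw. Bar 38 mm long, 12 mm thick, 18 mm high (9 mm above and below this point), flange 20 mm across under it. This frame turns with the knob: x along the bar, z up; at the start the bar lies along the press's x
- checker: The checker to be pressed: a beech disc 42 mm across and 13 mm thick (the lowest 2 mm is dark grey felt), 30 g, lying flat felt down on the mat. Origin at the centre of its underside, z up
- mat: Pale green silicone dice mat, 180 x 240 x 4 mm, fixed flat on the table; origin at the centre of its underside
- die1: Ivory die, 18 mm cube, on the mat, origin at the centre of its underside; leave alone
- die2: The other ivory die, 18 mm cube, on the mat, origin at the centre of its underside; leave alone
- saucer: White saucer, 104 mm across, 9 mm high, beyond the mat; origin at the centre of its underside; leave alone
- tea_glass: Tulip tea glass, 52 mm across, 88 mm tall, standing on the saucer; origin at the centre of its underside; leave alone
- dispenser: Steel toothpick dispenser, 48 mm across, 85 mm tall, standing beyond the press; origin at the centre of its underside; leave alone
Not all that is in view belongs to the job. Of the things like the press, leave any that is pink, red or yellow; of the rest the larger one is meant.

How it is judged:
On the way:
1. the checker lies flat on the press's seat, home against the post, not yet clamped (horizontal distance between checker and seat below 0.0045 m and z of checker in the frame of seat below 0.002 m and angle between checker's own z axis and vertical below 0.1 rad and contact force between screw and checker below 1 N), for 0.2 s.
At the end, for the whole second after the job is handed in: the checker lies flat, felt down, within 4.5 mm of the seat's centre, clamped by the foot a quarter turn past touch (43 to 56 N, that is within about 20 degrees of the quarter turn), and everything is at rest (horizontal distance between checker and seat below 0.0045 m and z of checker in the frame of seat below 0.002 m and angle between checker's own z axis and vertical below 0.1 rad and contact force between screw and checker between 43 and 56 N and velocity of joint knob below 0.05 rad/s and linear speed of checker below 0.01 m/s).
It fails at once if the checker is squeezed with more than 62 N (overtightened by some 40 degrees) (contact force between screw and checker above 62 N).
It fails at once if a die, the saucer, the tea glass or the dispenser is moved by more than 15 mm (distance of any of die1, die2, saucer, tea_glass, dispenser from where it was at the start of the episode above 0.015 m).
It also fails if it takes over 72 s, if anything falls off the work surface, if the arm or the gripper's body presses on something with over 40 N, if the wrist force passes 120 N, or if a joint passes its speed limit or range.

## Working session

There is one attempt and no reset: what is moved stays moved. The work goes in short steps, Python scripts to look and compute and a tool call to move; the robot and the scene stay as the last step left them, time stands still between calls to the robot, and variables do not carry over. Pictures are saved under pics/ and viewed, at most 10 in all, crops included, and the job is handed in when it is done.

Besides the shell and the picture viewer there is one more tool, called after "Call:" as name(argument=value, ...) on one line, values as JSON. carry_out: Moves the arm, as the interface text tells. Shift numbers are shares of 0.025 m and turn numbers shares of 6 degrees, none past 1 either way. Its arguments: {"type":"object","properties":{"hand":{"type":"array","items":{"type":"number"}},"dp":{"type":"array","items":{"type":"array","items":{"type":"number","minimum":-1,"maximum":1}}},"angular":{"type":"array","items":{"type":"array","items":{"type":"number","minimum":-1,"maximum":1}}},"force":{"type":"number"}},"required":["hand","dp","angular"]}

```bash
mkdir -p pics
python3 - <<'E'
from workcell import robot
import cv2, numpy as np, pickle
s=robot.sense(); print({k:np.round(v,3).tolist() for k,v in s.items()})
for n in("scene","top"):
    d=robot.snapshot(n); pickle.dump(d,open(f"{n}.pkl","wb")); cv2.imwrite(f"pics/{n}0.png",d["color"])
    R=cv2.Rodrigues(np.array(d["rvec"]))[0]; print(n,d["fx"],np.round(-R.T@np.array(d["tvec"]).ravel(),3),np.round(R,2).tolist(),d["dist"])
E
```

```text
{'clock': 0.0, 'joints': [-1.458, 0.528, 1.434, 0.0, 1.181, -0.179], 'dq': [0.001, -0.0, 0.0, -0.0, -0.002, -0.003], 'joint_torque': [-0.002, -44.235, -17.803, -0.0, 0.008, -0.0], 'ee_pos': [0.179, -0.598, 0.244], 'eef_rot': [-0.001, 0.989, 0.145, 0.0], 'ft_force': [0.142, -0.145, -0.476], 'torque': [-0.023, 0.02, 0.017], 'finger_force': 0.0, 'finger_gap': 0.086}
scene 430.60176718086484 [0.986 0.517 0.582] [[-0.81, 0.59, -0.02], [0.38, 0.51, -0.77], [-0.44, -0.63, -0.63]] [-0.00514251  0.          0.          0.          0.        ]
top 545.0222804723176 [0.413 0.012 1.34 ] [[0.01, -1.0, 0.02], [-0.99, -0.02, -0.14], [0.14, -0.02, -0.99]] [-0.19490953  0.          0.          0.          0.        ]
```

View pics/scene0.png

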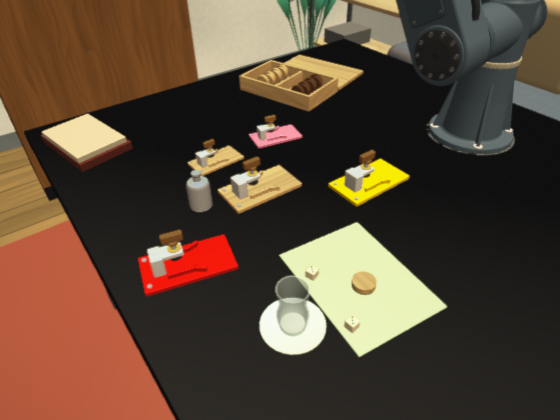

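View pics/top0.png

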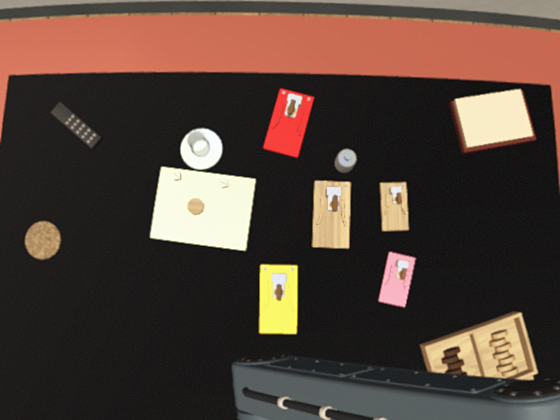

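Both pictures show two wooden presses. The one at top (332,214), scene (260,188), is the larger. The other at top (395,205), scene (215,160), is smaller. The red (290,120), yellow (279,300) and pink (398,280) presses are ruled out. The larger wooden press fits the description, so I'll confirm it in an enlarged crop. The checker is at top (196,206), with the dice at (178,177) and (224,184).

```bash
cat > h.py <<'E'
import cv2, numpy as np, pickle
def cam(d):
    K=np.array([[d["fx"],0,d["cx"]],[0,d["fy"],d["cy"]],[0,0,1.]]); return K,np.array(d["dist"],float),cv2.Rodrigues(np.array(d["rvec"],float))[0],np.array(d["tvec"],float).ravel()
def px2w(d,uv,z):
    K,D,R,t=cam(d); n=cv2.undistortPoints(np.array(uv,float).reshape(-1,1,2),K,D).reshape(-1,2)
    r=np.c_[n,np.ones(len(n))]@R; c=-R.T@t
    return c+r*((z-c[2])/r[:,2])[:,None]
def w2px(d,P):
    K,D,R,t=cam(d); return cv2.projectPoints(np.array(P,float).reshape(-1,1,3),R,t,K,D)[0].reshape(-1,2)
E
python3 - <<'E'
from h import *
a=pickle.load(open("top.pkl","rb"));b=pickle.load(open("scene.pkl","rb"))
A=cv2.resize(a["color"][170:260,300:420],None,fx=5,fy=5,interpolation=cv2.INTER_CUBIC)
cv2.imwrite("pics/crop1.png",A)
hsv=cv2.cvtColor(a["color"],cv2.COLOR_BGR2HSV)
# mat
def comp(mask,seed,name,z):
    n,l,s,c=cv2.connectedComponentsWithStats(mask.astype(np.uint8)); i=l[seed[1],seed[0]]
    cn=max(cv2.findContours((l==i).astype(np.uint8),0,2)[0],key=cv2.contourArea)
    r=cv2.minAreaRect(cn); box=cv2.boxPoints(r); w=px2w(a,box,z)
    print(name,s[i],np.round(box,1).tolist(),"\n",np.round(w,4).tolist(),np.linalg.norm(w[0]-w[1]),np.linalg.norm(w[1]-w[2]),"mean",w.mean(0)); return w
H,S,V=cv2.split(hsv)
print(hsv[206,196],hsv[240,332],hsv[230,180],hsv[177,178])
comp((V>60),(332,243),"press",.01)
comp((S>80)&(V>60)&(np.arange(560)[None]<240)&(np.arange(560)[None]>160)&(np.arange(420)[:,None]>185)&(np.arange(420)[:,None]<230),(196,206),"checker",.014)
comp((V>60)&(np.arange(420)[:,None]>160),(220,230),"mat",.004)
print(px2w(a,[(178,177),(224,184)],.018), px2w(a,[(200,148),(346,159)],.08))
E
```

```text
[ 19  92 224] [ 18  98 217] [ 33  21 252] [ 34  27 234]
press [ 311  180   41   69 2605] [[310.79998779296875, 247.39999389648438], [313.1000061035156, 179.3000030517578], [351.5, 180.6999969482422], [349.20001220703125, 248.6999969482422]] 
 [[0.4953, -0.0812, 0.01], [0.6644, -0.086, 0.01], [0.6628, -0.1821, 0.01], [0.4932, -0.1757, 0.01]] 0.16918104632072875 0.096136674362141 mean [ 0.57893242 -0.13126703  0.01      ]
checker [188 199  16  16 196] [[185.0, 206.0], [195.5, 195.5], [206.0, 206.0], [195.5, 216.5]] 
 [[0.5919, 0.2295, 0.014], [0.6185, 0.2044, 0.014], [0.5928, 0.1774, 0.014], [0.5663, 0.2025, 0.014]] 0.03656681901716501 0.03725174634463738 mean [0.59236862 0.20346827 0.014     ]
mat [ 149  161  108   91 7546] [[148.3000030517578, 238.1999969482422], [160.1999969482422, 152.89999389648438], [258.20001220703125, 166.60000610351562], [246.1999969482422, 251.89999389648438]] 
 [[0.5113, 0.3202, 0.004], [0.7277, 0.3003, 0.004], [0.6956, 0.0514, 0.004], [0.4823, 0.0765, 0.004]] 0.21724771681835536 0.2509410171016763 mean [0.60423662 0.18706689 0.004     ]
[[0.66357625 0.24931271 0.018     ]
 [0.6476465  0.13427462 0.018     ]] [[ 0.72279501  0.18859952  0.08      ]
 [ 0.70186568 -0.15907782  0.08      ]]
```

View pics/crop1.png

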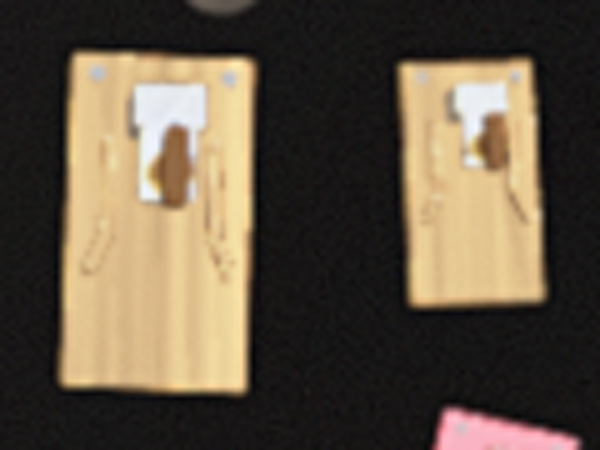

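The crop confirms it. The left press (full-image about (332,214)) has beech colour and a clearly larger board than the right one, with its post at the far side and the mouth toward the robot. Next I'll refine the press and checker poses using both cameras.

Run:
```python
from h import *
from scipy.optimize import minimize
D={n:pickle.load(open(n+".pkl","rb")) for n in("top","scene")}
def cov(d,P,roi):
    x0,y0,x1,y1=roi; h=cv2.convexHull(((w2px(d,P)-[x0-.5,y0-.5])*8*16).astype(np.int32))
    m=np.zeros(((y1-y0)*8,(x1-x0)*8),np.float32); cv2.fillConvexPoly(m,h,1,cv2.LINE_8,4)
    return cv2.GaussianBlur(cv2.resize(m,(x1-x0,y1-y0),interpolation=cv2.INTER_AREA),(0,0),.5)
def fit(name,img,roi,bgq,pts,p0,ign=None):
    d=D[name];x0,y0,x1,y1=roi; I=np.clip(img[y0:y1,x0:x1]/bgq,0,1).astype(np.float32)
    w=np.ones_like(I) if ign is None else ign[y0:y1,x0:x1]
    f=lambda p:float((w*(cov(d,pts(p),roi)-I)**2).sum())
    S=np.vstack([p0]+[np.array(p0)+np.eye(len(p0))[i]*(.006 if i<2 else .03) for i in range(len(p0))])
    r=minimize(f,p0,method="Nelder-Mead",options=dict(initial_simplex=S,xatol=1e-5,fatol=1e-4)); print(name,np.round(r.x,4),r.fun); return r.x
def board(p):
    c,s=np.cos(p[2]),np.sin(p[2]); return [(p[0]+c*x-s*y,p[1]+s*x+c*y,z) for x in(-.1,.065) for y in(-.045,.045) for z in(0,.01)]
def disc(p):
    t=np.linspace(0,6.283,40); return [(p[0]+.021*np.cos(a),p[1]+.021*np.sin(a),z) for a in t for z in(.004,.017)]
V={n:cv2.cvtColor(D[n]["color"],cv2.COLOR_BGR2HSV) for n in D}
p=fit("top",V["top"][...,2].astype(float),(304,172,358,256),190,board,[.596,-.131,-.02])
ig=np.ones((420,560),np.float32); 
q=w2px(D["scene"],board(p)); print(np.round(q).tolist())
cv2.fillConvexPoly(ig,np.array([[185,165],[185,215],[215,215],[226,198],[232,202],[262,180],[285,168],[285,150],[185,150]]),0)
fit("scene",V["scene"][...,2].astype(float),(210,155,310,220),150,board,list(p),ig)
for n,r in(("top",(182,192,210,220)),("scene",(345,265,385,300))):
    s=V[n][...,1].astype(float); fit(n,s-30,r,60 if n=="top" else np.percentile(s[r[1]:r[3],r[0]:r[2]],95)-40,disc,[.593,.2035])
print("knob",px2w(D["top"],[(335,203.2)],.086))
```

```text
top [ 0.5968 -0.132  -0.0274] 55.739158630371094
[[278.0, 167.0], [278.0, 163.0], [300.0, 185.0], [301.0, 181.0], [216.0, 191.0], [216.0, 188.0], [237.0, 213.0], [237.0, 209.0]]
scene [ 0.596  -0.1284 -0.0328] 56.566619873046875
top [0.5927 0.2042] 4.622201442718506
scene [0.593  0.2076] 84.11418151855469
knob [[ 0.59439127 -0.13184935  0.086     ]]
```

Call:
carry_out(hand=[0, 0, 0, 0, 0, 0, 0, 0, 0, 0], dp=[[0.7, -0.72, 0.1], [0.7, -0.72, 0.1], [0.7, -0.72, 0.1], [0.7, -0.72, 0.1], [0.7, -0.72, 0.1], [0.7, -0.72, 0.1], [0.7, -0.72, 0.1], [0.7, -0.72, 0.1], [0.7, -0.72, 0.1], [0.7, -0.72, 0.1]], angular=[[0, 0, 0], [0, 0, 0], [0, 0, 0], [0, 0, 0], [0, 0, 0], [0, 0, 0], [0, 0, 0], [0, 0, 0], [0, 0, 0], [0, 0, 0]], force=40)

```text
clock: 0.93
ee_pos: [0.2955, -0.3747, 0.2199]
eef_rot: [-0.0, 0.989, 0.145, -0.0]
ft_force: [-0.0, -0.0, -0.6]
finger_gap: 0.0858
finger_force: 0.0
```

Call:
carry_out(hand=[0, 0, 0, 0, 0, 0, 0, 0, 0, 0], dp=[[0.7, -0.72, 0.1], [0.7, -0.72, 0.1], [0.7, -0.72, 0.1], [0.7, -0.72, 0.1], [0.7, -0.72, 0.1], [0.7, -0.72, 0.1], [0.7, -0.72, 0.1], [0.7, -0.72, 0.1], [0.7, -0.72, 0.1], [0.7, -0.72, 0.1]], angular=[[0, 0, 0], [0, 0, 0], [0, 0, 0], [0, 0, 0], [0, 0, 0], [0, 0, 0], [0, 0, 0], [0, 0, 0], [0, 0, 0], [0, 0, 0]])

```text
clock: 1.77
ee_pos: [0.4116, -0.1522, 0.195]
eef_rot: [-0.0, 0.989, 0.145, -0.0]
ft_force: [0.3, 0.9, -0.3]
finger_gap: 0.0855
finger_force: 0.0
```

Call:
carry_out(hand=[0, 0, 0, 0, 0, 0, 0, 0, 0, 0], dp=[[0.7, -0.72, 0.1], [0.7, -0.72, 0.1], [0.7, -0.72, 0.1], [0.7, -0.72, 0.1], [0.7, -0.72, 0.1], [0.7, -0.72, 0.1], [0.7, -0.72, 0.1], [0.7, -0.72, 0.1], [0.7, -0.72, 0.1], [0.7, -0.72, 0.1]], angular=[[0, 0, 0], [0, 0, 0], [0, 0, 0], [0, 0, 0], [0, 0, 0], [0, 0, 0], [0, 0, 0], [0, 0, 0], [0, 0, 0], [0, 0, 0]])

```text
clock: 2.6
ee_pos: [0.5275, 0.0704, 0.1699]
eef_rot: [-0.0, 0.989, 0.145, -0.0]
ft_force: [0.0, -0.3, 0.4]
finger_gap: 0.0857
finger_force: 0.0
```

Call:
carry_out(hand=[0, 0, 0, 0, 0, 0, 0, 0], dp=[[0.7, -0.72, 0.1], [0.7, -0.72, 0.1], [0.7, -0.72, 0.1], [0.7, -0.72, 0.1], [0.7, -0.72, 0.1], [0.7, -0.72, 0.1], [0, 0, 0], [0, 0, 0]], angular=[[0, 0, 0], [0, 0, 0], [0, 0, 0], [0, 0, 0], [0, 0, 0], [0, 0, 0], [0, 0, -1], [0, 0, -1]])

```text
clock: 3.27
ee_pos: [0.5971, 0.2043, 0.1545]
eef_rot: [-0.0, 0.968, 0.251, -0.0]
ft_force: [-0.5, -0.1, 0.2]
finger_gap: 0.0853
finger_force: 0.0
```

Call:
carry_out(hand=[0, 0, 0, 0, 0, 0, 0, 0, 0, 0], dp=[[0, 0, 0], [0, 0, 0], [0, 0, 0], [0, 0, 0], [0, 0, 0], [0, 0, 0], [0, 0, 0], [0, 0, 0], [0, 0, 0], [0, 0, 0]], angular=[[0, 0, -1], [0, 0, -1], [0, 0, -1], [0, 0, -1], [0, 0, -1], [0, 0, -1], [0, 0, -1], [0, 0, -1], [0, 0, -1], [0, 0, -1]])

```text
clock: 4.1
ee_pos: [0.5966, 0.2026, 0.1548]
eef_rot: [-0.0, 0.714, 0.701, -0.0]
ft_force: [0.4, -1.2, -0.0]
finger_gap: 0.0855
finger_force: 0.0
```

Call:
carry_out(hand=[0, 0, 0, 0, 0, 0, 0, 0, 0, 0], dp=[[0, 0, 0], [0, 0, 0], [0, 0, 0], [0, 0, 0], [0, 0, 0], [0, 0, 0], [0, 0, 0], [0, 0, 0], [0, 0, 0], [0, 0, 0]], angular=[[0, 0, -1], [0, 0, -1], [0, 0, -1], [0, 0, -1], [0, 0, -1], [0, 0, -1], [0, 0, -1], [0, 0, -1], [0, 0, -1], [0, 0, -1]])

```text
clock: 4.93
ee_pos: [0.5966, 0.2026, 0.1548]
eef_rot: [-0.001, 0.268, 0.964, -0.0]
ft_force: [0.3, 0.3, -0.5]
finger_gap: 0.0856
finger_force: 0.0
```

Call:
carry_out(hand=[0, 0, 0, 0, 0, 0], dp=[[0, 0, 0], [0, 0, 0], [0, 0, 0], [0, 0, 0], [0, 0, 0], [0, 0, 0]], angular=[[0, 0, -1], [0, 0, -1], [0, 0, -1], [0, 0, -1], [0, 0, -0.93], [0, 0, 0]])

```text
clock: 5.43
ee_pos: [0.5966, 0.2026, 0.1548]
eef_rot: [-0.001, 0.015, 1.0, -0.0]
ft_force: [0.9, 0.3, -0.1]
finger_gap: 0.0852
finger_force: 0.0
```

Call:
carry_out(hand=[0, 0, 0, 0, 0, 0, 0, 0], dp=[[0.14, 0.14, 0.8], [0, 0, 0.8], [0, 0, 0.8], [0, 0, 0.8], [0, 0, 0.8], [0, 0, 0.8], [0, 0, 0.6], [0, 0, 0]], angular=[[0, 0, 0], [0, 0, 0], [0, 0, 0], [0, 0, 0], [0, 0, 0], [0, 0, 0], [0, 0, 0], [0, 0, 0]])

```text
clock: 6.1
ee_pos: [0.591, 0.2058, 0.0168]
eef_rot: [-0.004, 0.017, 1.0, -0.001]
ft_force: [0.2, 0.6, 0.6]
finger_gap: 0.0854
finger_force: 0.0
```

Call:
carry_out(hand=[1, 1, 1, 1, 1, 1, 1, 1], dp=[[0, 0, 0], [0, 0, 0], [0, 0, 0], [0, 0, 0], [0, 0, 0], [0, 0, 0], [0, 0, 0], [0, 0, 0]], angular=[[0, 0, 0], [0, 0, 0], [0, 0, 0], [0, 0, 0], [0, 0, 0], [0, 0, 0], [0, 0, 0], [0, 0, 0]], force=40)

```text
clock: 6.77
ee_pos: [0.5947, 0.2066, 0.022]
eef_rot: [0.001, 0.015, 1.0, 0.0]
ft_force: [-0.9, -0.7, 6.9]
finger_gap: 0.0396
finger_force: 40.1
```

Call:
carry_out(hand=[1, 1, 1, 1, 1], dp=[[0, 0, -0.4], [0, 0, -1], [0, 0, -1], [0, 0, -1], [0, 0, 0]], angular=[[0, 0, 0], [0, 0, 0], [0, 0, 0], [0, 0, 0], [0, 0, 0]])

```text
clock: 7.18
ee_pos: [0.5969, 0.2069, 0.111]
eef_rot: [0.005, 0.015, 1.0, 0.001]
ft_force: [-0.1, 0.2, -0.2]
finger_gap: 0.0398
finger_force: 40.4
```

Run:
```python
from h import *
from workcell import robot
import json
d={n:robot.snapshot(n) for n in("scene","top")}
for n in d: pickle.dump(d[n],open(n+"1.pkl","wb"))
s=robot.sense(); p=s["ee_pos"]; print(p,s["ft_force"],s["finger_gap"],s["joints"])
a,b=d["scene"],d["top"]
u=w2px(a,p)[0].astype(int); v=w2px(b,p)[0].astype(int); print(u,v)
A=cv2.resize(a["color"][u[1]-60:u[1]+60,u[0]-50:u[0]+50],None,fx=4,fy=4,interpolation=cv2.INTER_CUBIC)
B=cv2.resize(b["color"][v[1]-60:v[1]+60,v[0]-50:v[0]+50],None,fx=4,fy=4,interpolation=cv2.INTER_CUBIC)
cv2.imwrite("pics/grasp.png",np.hstack([A,B]))
```

```text
[0.59425911 0.2064346  0.10701997] [-0.24631798  1.04929346 -0.26727515] 0.03953102389509524 [ 1.56977391e-01  7.05670765e-01  1.53250055e+00 -2.81942170e-05
  9.00450561e-01 -1.38310170e+00]
[369 241] [188 199]
```

View pics/grasp.png

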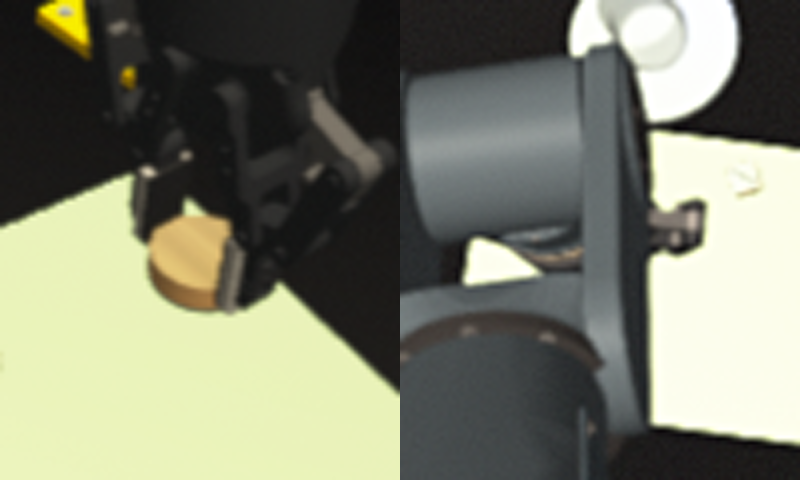

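The checker is held flat between the pads (left half about (200,262)), and the dice are untouched. Now I'll carry it to the landing.

Call:
carry_out(hand=[1, 1, 1, 1, 1, 1, 1, 1, 1, 1], dp=[[0.17, -0.96, 0], [0.17, -0.96, 0], [0.17, -0.96, 0], [0.17, -0.96, 0], [0.17, -0.96, 0], [0.17, -0.96, 0], [0.17, -0.96, 0], [0.17, -0.96, 0], [0.17, -0.96, 0], [0.17, -0.96, 0]], angular=[[0, 0, 0], [0, 0, 0], [0, 0, 0], [0, 0, 0], [0, 0, 0], [0, 0, 0], [0, 0, 0], [0, 0, 0], [0, 0, 0], [0, 0, 0]])

```text
clock: 8.12
ee_pos: [0.5422, -0.0331, 0.104]
eef_rot: [-0.002, 0.015, 1.0, 0.0]
ft_force: [-0.8, -0.3, -0.3]
finger_gap: 0.0401
finger_force: 40.4
```

Call:
carry_out(hand=[1, 1, 1, 1, 1, 1, 1], dp=[[0.17, -0.96, 0], [0.17, -0.96, 0], [0.17, -0.96, 0], [0.17, -0.96, 0], [0, 0, 0], [0, 0, 0], [0, 0, 0]], angular=[[0, 0, 0], [0, 0, 0], [0, 0, 0], [0, 0, 0], [0, 0, 0], [0, 0, 0], [0, 0, 0]])

```text
clock: 8.7
ee_pos: [0.5229, -0.1271, 0.1045]
eef_rot: [-0.001, 0.016, 1.0, 0.001]
ft_force: [-1.1, -0.0, -1.1]
finger_gap: 0.0399
finger_force: 40.5
```

Call:
carry_out(hand=[1, 1, 1, 1, 1, 1, 1], dp=[[0, 0, 0.7], [0, 0, 0.7], [0, 0, 0.7], [0, 0, 0.6], [0, 0, 0.25], [0, 0, 0], [0, 0, 0]], angular=[[0, 0, 0], [0, 0, 0], [0, 0, 0], [0, 0, 0], [0, 0, 0], [0, 0, 0], [0, 0, 0]])

```text
clock: 9.28
ee_pos: [0.5237, -0.1268, 0.0314]
eef_rot: [-0.0, 0.015, 1.0, 0.0]
ft_force: [0.0, -0.3, 0.2]
finger_gap: 0.0395
finger_force: 40.5
```

Call:
carry_out(hand=[1, 1, 1, 1], dp=[[0, 0, 0.06], [0, 0, 0], [0, 0, 0], [0, 0, 0]], angular=[[0, 0, 0], [0, 0, 0], [0, 0, 0], [0, 0, 0]])

```text
clock: 9.62
ee_pos: [0.5242, -0.1279, 0.0307]
eef_rot: [0.001, 0.015, 1.0, -0.0]
ft_force: [-0.5, -0.5, -0.1]
finger_gap: 0.04
finger_force: 40.5
```

Call:
carry_out(hand=[1, 1, 1, 1], dp=[[0, 0, 0.06], [0, 0, 0], [0, 0, 0], [0, 0, 0]], angular=[[0, 0, 0], [0, 0, 0], [0, 0, 0], [0, 0, 0]])

```text
clock: 9.95
ee_pos: [0.5238, -0.1278, 0.0286]
eef_rot: [0.0, 0.015, 1.0, 0.0]
ft_force: [-0.1, -0.1, -0.6]
finger_gap: 0.0398
finger_force: 40.5
```

Call:
carry_out(hand=[1, 1, 1, 1], dp=[[0, 0, 0.05], [0, 0, 0], [0, 0, 0], [0, 0, 0]], angular=[[0, 0, 0], [0, 0, 0], [0, 0, 0], [0, 0, 0]])

```text
clock: 10.28
ee_pos: [0.5239, -0.1278, 0.028]
eef_rot: [0.0, 0.015, 1.0, -0.0]
ft_force: [-1.3, -0.2, 5.7]
finger_gap: 0.0398
finger_force: 41.1
```

Call:
carry_out(hand=[0.2, 0.2, 0.2, 0.2, 0.2, 0.2], dp=[[0, 0, 0], [0, 0, 0], [0, 0, 0], [0, 0, 0], [0, 0, -0.5], [0, 0, -1]], angular=[[0, 0, 0], [0, 0, 0], [0, 0, 0], [0, 0, 0], [0, 0, 0], [0, 0, 0]])

```text
clock: 10.78
ee_pos: [0.5219, -0.1269, 0.0627]
eef_rot: [-0.003, 0.015, 1.0, 0.001]
ft_force: [-0.0, -0.5, 0.6]
finger_gap: 0.0683
finger_force: 0.0
```

Call:
carry_out(hand=[0.2, 1, 1, 1, 1, 1, 1, 1], dp=[[0, 0, -1], [0.95, 0, 0], [0.95, 0, 0], [0, 0, 0], [0, 0, 0], [0, 0, 0], [0, 0, 0], [0, 0, 0]], angular=[[0, 0, 0], [0, 0, 0], [0, 0, 0], [0, -1, 0], [0, -1, 0], [0, -1, 0], [0, 0, 0], [0, 0, 0]])

```text
clock: 11.45
ee_pos: [0.4782, -0.1222, 0.0892]
eef_rot: [0.121, 0.013, 0.993, 0.006]
ft_force: [0.6, -0.4, 0.6]
finger_gap: 0.0003
finger_force: 0.0
```

Run:
```python
from h import *
from workcell import robot
d={n:robot.snapshot(n) for n in("scene","top")}
for n in d: pickle.dump(d[n],open(n+"2.pkl","wb"))
s=robot.sense(); print(s["ee_pos"],s["ft_force"],s["finger_gap"],s["joints"])
a,b=d["scene"],d["top"]
cv2.imwrite("pics/land.png",np.hstack([cv2.resize(a["color"][140:240,200:300],None,fx=4,fy=4,interpolation=cv2.INTER_CUBIC),cv2.resize(b["color"][170:270,285:385],None,fx=4,fy=4,interpolation=cv2.INTER_CUBIC)]))
```

```text
[ 0.47968541 -0.12267349  0.08949724] [ 0.04342255 -0.40276058  0.91482028] 0.00023903738704662402 [-0.55629819  0.59152099  2.05089978  0.43835504  0.32328776 -2.50633626]
```

View pics/land.png

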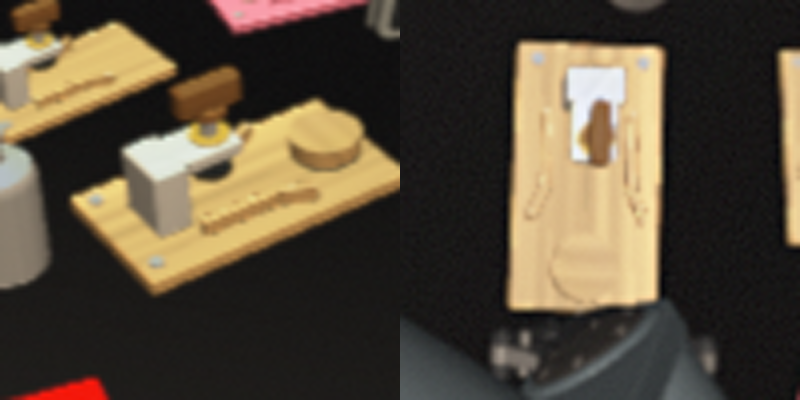

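Run:
```python
from h import *
for n,c,k in (("top2",(331.0,236.9),(335.2,202.8)),("scene2",(200+326/4-.4,140+135/4-.4),None)):
    d=pickle.load(open(n+".pkl","rb")); print(n,px2w(d,[c],.023)[0], px2w(d,[k],.086)[0] if k else px2w(d,[(200+206/4-.4,140+87/4-.4)],.080)[0])
```

```text
top2 [ 0.52064944 -0.12936725  0.023     ] [ 0.59534159 -0.13231912  0.086     ]
scene2 [ 0.52483483 -0.12088211  0.023     ] [ 0.59595114 -0.12887613  0.08      ]
```

The checker lies flat on the landing at top-crop (584,268), centred ahead of the channel. The shut fingers are behind it and leaning back about 14°. I'll lower them and start pushing.

Call:
carry_out(hand=[1, 1, 1, 1, 1, 1, 1], dp=[[0.15, -0.16, 0.59], [0.15, 0, 0.59], [0.14, 0, 0.58], [0.14, 0, 0.58], [0, 0, 0], [0, 0, 0], [0, 0, 0]], angular=[[0, 0, 0], [0, 0, 0], [0, 0, 0], [0, 0, 0], [0, 0, 0], [0, 0, 0], [0, 0, 0]])

```text
clock: 12.13
ee_pos: [0.4804, -0.1252, 0.0303]
eef_rot: [0.121, 0.011, 0.993, 0.006]
ft_force: [0.4, -0.9, -0.4]
finger_gap: -0.0
finger_force: 0.0
```

```bash
cat > st.py <<'E'
from workcell import robot
import numpy as np
from scipy.spatial.transform import Rotation as T
s=robot.sense(); q=s["eef_rot"]; R=T.from_quat([*q[1:],q[0]]).as_matrix()
print(np.round(s["ee_pos"],4),"j",np.round(s["joints"],2),"F",np.round(s["ft_force"],1),"M",np.round(s["torque"],3)); print("tool axes (cols) in world\n",np.round(R,3))
E
python3 st.py
```

```text
[ 0.4804 -0.1252  0.0303] j [-0.56  0.73  2.07  0.77  0.2  -2.85] F [ 0.4 -0.9 -0.4] M [ 0.025  0.06  -0.042]
tool axes (cols) in world
 [[-0.97   0.021  0.24 ]
 [ 0.024  1.     0.009]
 [-0.24   0.014 -0.971]]
```

Call:
carry_out(hand=[1, 1, 1, 1, 1], dp=[[-0.13, 0, 0.03], [-0.13, 0, 0.03], [-0.13, 0, 0.03], [0, 0, 0], [0, 0, 0]], angular=[[0, 0, 0], [0, 0, 0], [0, 0, 0], [0, 0, 0], [0, 0, 0]])

```text
clock: 12.55
ee_pos: [0.4903, -0.1256, 0.031]
eef_rot: [0.121, 0.012, 0.993, 0.005]
ft_force: [0.2, -0.7, 0.1]
finger_gap: 0.0001
finger_force: 0.0
```

```bash
python3 st.py
```

```text
[ 0.4903 -0.1256  0.031 ] j [-0.55  0.73  2.04  0.69  0.21 -2.76] F [ 0.2 -0.7  0.1] M [0.009 0.097 0.036]
tool axes (cols) in world
 [[-0.97   0.023  0.241]
 [ 0.025  1.     0.008]
 [-0.241  0.014 -0.97 ]]
```

Call:
carry_out(hand=[1, 1, 1, 1, 1, 1, 1, 1, 1, 1], dp=[[-0.18, -0.02, 0.11], [-0.19, -0.01, 0.05], [-0.19, -0.01, 0.05], [-0.19, -0.01, 0.05], [-0.19, -0.01, 0.05], [-0.19, -0.01, 0.05], [-0.19, -0.01, 0.05], [-0.19, -0.01, 0.05], [-0.19, -0.01, 0.05], [-0.19, -0.01, 0.05]], angular=[[0, 0, 0], [0, 0, 0], [0, 0, 0], [0, 0, 0], [0, 0, 0], [0, 0, 0], [0, 0, 0], [0, 0, 0], [0, 0, 0], [0, 0, 0]])

```text
clock: 13.38
ee_pos: [0.5388, -0.1292, 0.0281]
eef_rot: [0.121, 0.013, 0.993, 0.006]
ft_force: [-0.6, -0.4, 0.0]
finger_gap: 0.0001
finger_force: 0.1
```

```bash
python3 st.py
```

```text
[ 0.5388 -0.1292  0.0281] j [-0.5   0.75  1.92  0.45  0.29 -2.47] F [-0.6 -0.4  0. ] M [ 0.021  0.192 -0.011]
tool axes (cols) in world
 [[-0.971  0.024  0.24 ]
 [ 0.027  1.     0.009]
 [-0.239  0.015 -0.971]]
```

Call:
carry_out(hand=[1, 1, 1, 1, 1], dp=[[-0.14, 0, 0.01], [-0.14, 0, 0.03], [-0.14, 0, 0.03], [-0.14, 0, 0.03], [0, 0, 0]], angular=[[0, 0, 0], [0, 0, 0], [0, 0, 0], [0, 0, 0], [0, 0, 0]])

```text
clock: 13.8
ee_pos: [0.5539, -0.1299, 0.0289]
eef_rot: [0.121, 0.013, 0.993, 0.006]
ft_force: [0.1, -0.3, -0.2]
finger_gap: -0.0001
finger_force: 0.0
```

Call:
carry_out(hand=[1, 1, 1, 1], dp=[[-0.08, 0, 0.02], [-0.08, 0, 0.02], [0, 0, 0], [0, 0, 0]], angular=[[0, 0, 0], [0, 0, 0], [0, 0, 0], [0, 0, 0]])

```text
clock: 14.13
ee_pos: [0.5571, -0.1297, 0.0287]
eef_rot: [0.121, 0.013, 0.993, 0.006]
ft_force: [-0.7, -0.2, -0.4]
finger_gap: 0.0001
finger_force: 0.0
```

Call:
carry_out(hand=[1, 1, 1, 1], dp=[[-0.08, 0, 0.02], [-0.06, 0, 0.01], [0, 0, 0], [0, 0, 0]], angular=[[0, 0, 0], [0, 0, 0], [0, 0, 0], [0, 0, 0]])

```text
clock: 14.47
ee_pos: [0.5608, -0.1298, 0.0288]
eef_rot: [0.121, 0.013, 0.993, 0.006]
ft_force: [-0.5, 0.4, 0.2]
finger_gap: 0.0001
finger_force: 0.0
```

Call:
carry_out(hand=[1, 1, 1], dp=[[-0.06, 0, 0.015], [0, 0, 0], [0, 0, 0]], angular=[[0, 0, 0], [0, 0, 0], [0, 0, 0]])

```text
clock: 14.72
ee_pos: [0.5623, -0.1299, 0.0288]
eef_rot: [0.121, 0.013, 0.993, 0.006]
ft_force: [-0.6, 0.9, -0.1]
finger_gap: 0.0003
finger_force: 0.0
```

Call:
carry_out(hand=[1, 1, 1], dp=[[-0.06, 0, 0.015], [0, 0, 0], [0, 0, 0]], angular=[[0, 0, 0], [0, 0, 0], [0, 0, 0]])

```text
clock: 14.97
ee_pos: [0.5635, -0.1297, 0.0287]
eef_rot: [0.12, 0.013, 0.993, 0.006]
ft_force: [-0.8, 0.8, -0.3]
finger_gap: 0.0003
finger_force: 0.4
```

Run:
```python
from h import *
from workcell import robot
d={n:robot.snapshot(n) for n in("scene","top")}
a,b=d["scene"],d["top"]; print(robot.sense()["ft_force"])
cv2.imwrite("pics/push.png",np.hstack([cv2.resize(a["color"][140:220,215:295],None,fx=5,fy=5,interpolation=cv2.INTER_CUBIC),cv2.resize(b["color"][170:250,295:375],None,fx=5,fy=5,interpolation=cv2.INTER_CUBIC)]))
```

```text
[-0.94261027 -0.03634921  0.05493573]
```

View pics/push.png

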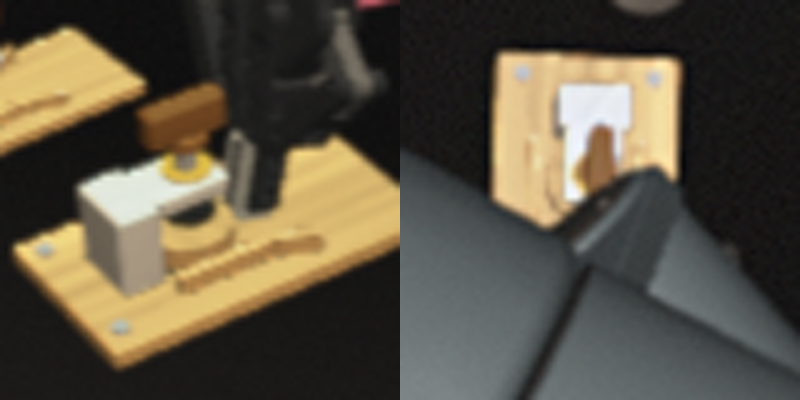

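The checker is in the channel under the foot at about (200,238), almost at the post. The shut fingers sit behind it, clear of the knob. I'll go on in small steps until the force rises.

Call:
carry_out(hand=[1, 1, 1], dp=[[-0.05, 0, 0.012], [0, 0, 0], [0, 0, 0]], angular=[[0, 0, 0], [0, 0, 0], [0, 0, 0]])

```text
clock: 15.32
ee_pos: [0.5639, -0.1295, 0.0286]
eef_rot: [0.12, 0.013, 0.993, 0.007]
ft_force: [-4.5, -0.5, 2.8]
finger_gap: 0.0004
finger_force: 2.4
```

Call:
carry_out(hand=[1, 1, 1], dp=[[-0.04, 0, 0.01], [0, 0, 0], [0, 0, 0]], angular=[[0, 0, 0], [0, 0, 0], [0, 0, 0]])

```text
clock: 15.57
ee_pos: [0.564, -0.1292, 0.0284]
eef_rot: [0.119, 0.013, 0.993, 0.007]
ft_force: [-7.1, -0.8, 3.6]
finger_gap: -0.0
finger_force: 3.5
```

Call:
carry_out(hand=[1, 1, 1, 1, 1, 1, 1, 1, 1, 1], dp=[[0.3, 0, -0.07], [0.6, 0, -0.15], [0.3, 0, -0.07], [-0.24, 0, -0.97], [-0.24, 0, -0.97], [-0.24, 0, -0.97], [-0.24, 0, -0.97], [0, 0, 0], [0, 0, 0], [0, 0, 0]], angular=[[0, 0, 0], [0, 0, 0], [0, 0, 0], [0, 0, 0], [0, 0, 0], [0, 0, 0], [0, 0, 0], [0, 0.77, 0], [0, 0.77, 0], [0, 0.77, 0]])

```text
clock: 16.4
ee_pos: [0.5364, -0.1315, 0.1303]
eef_rot: [0.0, 0.012, 1.0, 0.006]
ft_force: [0.5, 0.3, -0.9]
finger_gap: -0.0003
finger_force: 0.0
```

```bash
python3 st.py
python3 - <<'E'
from h import *
from workcell import robot
d={n:robot.snapshot(n) for n in("scene","top")}
for n in d: pickle.dump(d[n],open(n+"3.pkl","wb"))
a,b=d["scene"],d["top"]
cv2.imwrite("pics/home.png",np.hstack([cv2.resize(a["color"][140:220,215:295],None,fx=5,fy=5,interpolation=cv2.INTER_CUBIC),cv2.resize(b["color"][170:250,295:375],None,fx=5,fy=5,interpolation=cv2.INTER_CUBIC)]))
E
```

```text
[ 0.5364 -0.1315  0.1303] j [-0.45  0.59  1.72  0.02  0.84 -2.  ] F [ 0.5  0.3 -0.9] M [ 0.031 -0.004 -0.018]
tool axes (cols) in world
 [[-1.     0.025  0.001]
 [ 0.025  1.     0.012]
 [-0.     0.012 -1.   ]]
```

View pics/home.png

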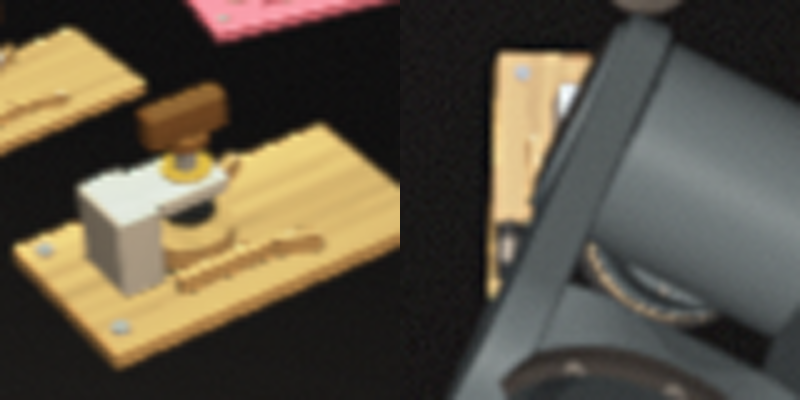

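The checker rests against the post under the foot at about (200,240), flat and home. Next I'll go above the knob and down around the bar.

Call:
carry_out(hand=[0.45, 0.45, 0.45, 0.45, 0.45, 0.45, 0.45, 0.45, 0.45, 0.45], dp=[[-0.81, 0.04, 0], [-0.81, 0.04, 0], [-0.81, 0.04, 0], [0, 0, 0], [0, 0, 0], [0, 0, 0.7], [0, 0, 0.6], [0, 0, 0.3], [0, 0, 0.28], [0, 0, 0]], angular=[[0.12, 0, 0], [0, 0, 0], [0, 0, 0], [0, 0, 0], [0, 0, 0], [0, 0, 0], [0, 0, 0], [0, 0, 0], [0, 0, 0], [0, 0, 0]])

```text
clock: 17.33
ee_pos: [0.5943, -0.1287, 0.0802]
eef_rot: [-0.002, 0.012, 1.0, 0.002]
ft_force: [0.4, -0.2, 0.2]
finger_gap: 0.0471
finger_force: 0.0
```

Call:
carry_out(hand=[0.45, 0.45], dp=[[0, 0, 0], [0, 0, 0]], angular=[[0, 0, 0], [0, 0, 0]])

```text
clock: 17.5
ee_pos: [0.5963, -0.1292, 0.0822]
eef_rot: [0.0, 0.012, 1.0, 0.001]
ft_force: [-0.4, 0.6, -0.1]
finger_gap: 0.0468
finger_force: 0.0
```

```bash
python3 st.py
```

```text
[ 0.5963 -0.1292  0.0822] j [-0.4   0.72  1.59  0.    0.82 -1.95] F [-0.4  0.6 -0.1] M [0.028 0.001 0.011]
tool axes (cols) in world
 [[-1.     0.024  0.001]
 [ 0.024  1.     0.002]
 [-0.001  0.002 -1.   ]]
```

Call:
carry_out(hand=[1, 1, 1, 1, 1, 1, 1], dp=[[0.02, -0.02, 0], [0, 0, 0], [0, 0, 0], [0, 0, 0], [0, 0, 0], [0, 0, 0], [0, 0, 0]], angular=[[0, 0, 0], [0, 0, 0], [0, 0, 0], [0, 0, 0], [0, 0, 0], [0, 0, 0], [0, 0, 0]], force=25)

```text
clock: 18.08
ee_pos: [0.5959, -0.1304, 0.0823]
eef_rot: [0.0, 0.012, 1.0, 0.001]
ft_force: [-1.8, -3.4, 6.8]
finger_gap: 0.0167
finger_force: 24.9
```

```bash
python3 st.py
```

```text
[ 0.5959 -0.1304  0.0823] j [-0.4   0.72  1.59  0.    0.82 -1.95] F [-1.8 -3.4  6.8] M [-0.785  0.314  0.013]
tool axes (cols) in world
 [[-1.     0.024  0.001]
 [ 0.024  1.     0.001]
 [-0.001  0.001 -1.   ]]
```

Call:
carry_out(hand=[0.6, 0.6, 0.6, 0.6, 0.6], dp=[[0, 0, 0], [0, 0, 0], [0, 0, -0.18], [0, 0, 0], [0, 0, 0]], angular=[[0, 0, 0], [0, 0, 0], [0, 0, 0], [0, 0, 0], [0, 0, 0]])

```text
clock: 18.5
ee_pos: [0.5956, -0.1291, 0.0861]
eef_rot: [-0.0, 0.012, 1.0, 0.001]
ft_force: [-0.1, -0.3, -0.2]
finger_gap: 0.034
finger_force: 0.0
```

Call:
carry_out(hand=[1, 1, 1, 1, 1, 1], dp=[[0, 0, 0], [0, 0, 0], [0, 0, 0], [0, 0, 0], [0, 0, 0], [0, 0, 0]], angular=[[0, 0, 0], [0, 0, 0], [0, 0, 0], [0, 0, 0], [0, 0, 0], [0, 0, 0]], force=25)

```text
clock: 19.0
ee_pos: [0.5955, -0.1303, 0.0862]
eef_rot: [-0.0, 0.012, 1.0, 0.001]
ft_force: [-2.0, -5.2, 0.6]
finger_gap: 0.0112
finger_force: 29.0
```

```bash
python3 st.py
```

```text
[ 0.5955 -0.1303  0.0862] j [-0.4   0.72  1.59  0.    0.83 -1.95] F [-2.  -5.2  0.6] M [-0.816  0.274 -0.076]
tool axes (cols) in world
 [[-1.     0.024 -0.   ]
 [ 0.024  1.     0.002]
 [ 0.     0.002 -1.   ]]
```

Call:
carry_out(hand=[0.8, 0.8, 0.8, 1, 1, 1, 1, 1], dp=[[0, 0, 0], [-0.05, -0.05, 0], [0, 0, 0], [0, 0, 0], [0, 0, 0], [0, 0, 0], [0, 0, 0], [0, 0, 0]], angular=[[0, 0, 0], [0, 0, 0], [0, 0, 0], [0, 0, 0], [0, 0, 0], [0, 0, 0], [0, 0, 0], [0, 0, 0]], force=80)

```text
clock: 19.67
ee_pos: [0.597, -0.1306, 0.0863]
eef_rot: [0.0, 0.012, 1.0, 0.001]
ft_force: [0.7, 0.9, 2.3]
finger_gap: 0.0097
finger_force: 79.3
```

```bash
cat > tq.py <<'E'
from workcell import robot
import numpy as np
from scipy.spatial.transform import Rotation as T
r=[]
for i in range(6):
    s=robot.sense(); q=s["eef_rot"]; R=T.from_quat([*q[1:],q[0]]).as_matrix()
    r.append([s["clock"],np.pi-np.arctan2(R[1,0],R[0,0])%(2*np.pi)-.029,s["torque"][2],s["joint_torque"][5],*s["ft_force"],*s["ee_pos"]]); robot.snapshot("top")
r=np.array(r); print("t %.2f turn %.3f"%(r[-1,0],r[-1,1]),"Mz",np.round(r[:,2],3),"mean %.3f"%r[:,2].mean(),"j6",np.round(r[:,3],3),"F",np.round(r[:,4:7].mean(0),1),"p",np.round(r[-1,7:],4),"j6pos %.2f"%s["joints"][5])
open("tq.txt","a").write("%.4f %.4f %.4f\n"%(r[:,1].mean(),r[:,2].mean(),r[:,3].mean()))
E
python3 tq.py
```

```text
t 19.92 turn -0.005 Mz [-0.101 -0.06  -0.136 -0.111 -0.051 -0.146] mean -0.101 j6 [-0.075 -0.076 -0.076 -0.076 -0.077 -0.077] F [0.4 0.8 2.6] p [ 0.597  -0.1306  0.0862] j6pos -1.95
```

Call:
carry_out(hand=[1, 1, 1], dp=[[0, 0, 0.01], [0, 0, 0.01], [0, 0, 0.01]], angular=[[0, 0, 1], [0, 0, 1], [0, 0, 1]])

```text
clock: 20.22
ee_pos: [0.5969, -0.1308, 0.0855]
eef_rot: [-0.0, 0.17, 0.985, 0.001]
ft_force: [-0.1, 1.2, 2.3]
finger_gap: 0.0097
finger_force: 79.5
```

```bash
python3 tq.py
```

```text
t 20.47 turn 0.308 Mz [ 0.156  0.052 -0.15  -0.201 -0.135 -0.144] mean -0.071 j6 [-0.655  0.302  0.285 -0.072 -0.162 -0.168] F [0.4 0.6 2.6] p [ 0.5969 -0.1309  0.0855] j6pos -1.64
```

```bash
sed -e 's/range(6)/range(1)/' -e 's/robot.snapshot("top")/0/' tq.py > t1.py; rm -f tq.txt
```

Call:
carry_out(hand=[1, 1, 1, 1, 1, 1], dp=[[0, 0, 0.004], [0, 0, 0.004], [0, 0, 0.004], [0, 0, 0.004], [0, 0, 0.004], [0, 0, 0.004]], angular=[[0, 0, 0.3], [0, 0, 0.3], [0, 0, 0.3], [0, 0, 0.3], [0, 0, 0.3], [0, 0, 0.3]])

```text
clock: 21.02
ee_pos: [0.5969, -0.131, 0.085]
eef_rot: [-0.0, 0.26, 0.966, 0.001]
ft_force: [-0.9, 0.6, 4.5]
finger_gap: 0.0097
finger_force: 79.7
```

```bash
python3 t1.py
```

```text
t 21.02 turn 0.496 Mz [0.166] mean 0.166 j6 [-0.08] F [-0.9  0.6  4.5] p [ 0.5969 -0.131   0.085 ] j6pos -1.45
```

Call:
carry_out(hand=[1, 1, 1, 1], dp=[[0, 0, 0.004], [0, 0, 0.004], [0, 0, 0.004], [0, 0, 0.004]], angular=[[0, 0, 0.3], [0, 0, 0.3], [0, 0, 0.3], [0, 0, 0.3]])

```text
clock: 21.35
ee_pos: [0.5968, -0.1311, 0.0847]
eef_rot: [-0.0, 0.32, 0.947, 0.001]
ft_force: [0.6, 0.5, 3.9]
finger_gap: 0.0098
finger_force: 79.7
```

```bash
python3 t1.py
```

```text
t 21.35 turn 0.622 Mz [0.137] mean 0.137 j6 [-0.081] F [0.6 0.5 3.9] p [ 0.5968 -0.1311  0.0847] j6pos -1.32
```

Call:
carry_out(hand=[1, 1, 1, 1], dp=[[0, 0, 0.004], [0, 0, 0.004], [0, 0, 0.004], [0, 0, 0.004]], angular=[[0, 0, 0.3], [0, 0, 0.3], [0, 0, 0.3], [0, 0, 0.3]])

```text
clock: 21.68
ee_pos: [0.5967, -0.1312, 0.0843]
eef_rot: [-0.0, 0.379, 0.926, 0.001]
ft_force: [-0.0, 0.4, 4.7]
finger_gap: 0.0096
finger_force: 79.8
```

```bash
python3 t1.py
```

```text
t 21.68 turn 0.748 Mz [0.183] mean 0.183 j6 [-0.082] F [-0.   0.4  4.7] p [ 0.5967 -0.1312  0.0843] j6pos -1.19
```

```bash
python3 tq.py
```

```text
t 21.93 turn 0.747 Mz [0.183 0.104 0.026 0.018 0.066 0.021] mean 0.070 j6 [-0.082  0.208  0.168  0.067  0.051  0.049] F [-0.5 -0.1  5.3] p [ 0.5968 -0.1312  0.0843] j6pos -1.20
```

Call:
carry_out(hand=[1, 1, 1, 1], dp=[[0, 0, 0.004], [0, 0, 0.004], [0, 0, 0.004], [0, 0, 0.004]], angular=[[0, 0, 0.3], [0, 0, 0.3], [0, 0, 0.3], [0, 0, 0.3]])

```text
clock: 22.32
ee_pos: [0.5967, -0.1312, 0.084]
eef_rot: [-0.0, 0.436, 0.9, 0.001]
ft_force: [-0.5, -0.2, 6.4]
finger_gap: 0.0099
finger_force: 79.9
```

```bash
python3 tq.py
```

```text
t 22.57 turn 0.872 Mz [0.177 0.117 0.06  0.034 0.028 0.05 ] mean 0.078 j6 [-0.084  0.214  0.157  0.066  0.049  0.047] F [-1.1 -0.5  5.9] p [ 0.5967 -0.1312  0.084 ] j6pos -1.07
```

Call:
carry_out(hand=[1, 1, 1, 1], dp=[[0, 0, 0.003], [0, 0, 0.003], [0, 0, 0.003], [0, 0, 0.003]], angular=[[0, 0, 0.3], [0, 0, 0.3], [0, 0, 0.3], [0, 0, 0.3]])

```text
clock: 22.95
ee_pos: [0.5966, -0.1313, 0.0836]
eef_rot: [-0.001, 0.492, 0.871, 0.001]
ft_force: [-1.2, -1.1, 6.5]
finger_gap: 0.0096
finger_force: 79.9
```

```bash
python3 t1.py
```

```text
t 22.95 turn 0.999 Mz [0.155] mean 0.155 j6 [-0.083] F [-1.2 -1.1  6.5] p [ 0.5966 -0.1313  0.0836] j6pos -0.94
```

Call:
carry_out(hand=[1, 1, 1], dp=[[0, 0, 0.003], [0, 0, 0.003], [0, 0, 0.003]], angular=[[0, 0, 0.3], [0, 0, 0.3], [0, 0, 0.3]])

```text
clock: 23.2
ee_pos: [0.5965, -0.1314, 0.0834]
eef_rot: [-0.001, 0.532, 0.847, 0.0]
ft_force: [-1.5, -0.4, 5.8]
finger_gap: 0.0097
finger_force: 79.9
```

```bash
python3 t1.py
```

```text
t 23.20 turn 1.093 Mz [0.104] mean 0.104 j6 [-0.083] F [-1.5 -0.4  5.8] p [ 0.5965 -0.1314  0.0834] j6pos -0.85
```

Call:
carry_out(hand=[1, 1, 1], dp=[[0, 0, 0.003], [0, 0, 0.003], [0, 0, 0.003]], angular=[[0, 0, 0.3], [0, 0, 0.3], [0, 0, 0.3]])

```text
clock: 23.45
ee_pos: [0.5964, -0.1314, 0.0832]
eef_rot: [-0.001, 0.571, 0.821, 0.0]
ft_force: [-2.3, -1.6, 5.9]
finger_gap: 0.0099
finger_force: 79.9
```

```bash
python3 t1.py
```

```text
t 23.45 turn 1.187 Mz [0.156] mean 0.156 j6 [-0.083] F [-2.3 -1.6  5.9] p [ 0.5964 -0.1314  0.0832] j6pos -0.76
```

Call:
carry_out(hand=[1, 1, 1], dp=[[0, 0, 0.003], [0, 0, 0.003], [0, 0, 0.003]], angular=[[0, 0, 0.3], [0, 0, 0.3], [0, 0, 0.3]])

```text
clock: 23.7
ee_pos: [0.5964, -0.1314, 0.083]
eef_rot: [-0.001, 0.609, 0.793, 0.0]
ft_force: [-1.8, -0.3, 5.9]
finger_gap: 0.0094
finger_force: 79.9
```

```bash
python3 t1.py
```

```text
t 23.70 turn 1.282 Mz [0.181] mean 0.181 j6 [-0.083] F [-1.8 -0.3  5.9] p [ 0.5964 -0.1314  0.083 ] j6pos -0.66
```

Call:
carry_out(hand=[1, 1, 1], dp=[[0, 0, 0.003], [0, 0, 0.003], [0, 0, 0.003]], angular=[[0, 0, 0.3], [0, 0, 0.3], [0, 0, 0.3]])

```text
clock: 23.95
ee_pos: [0.5963, -0.1315, 0.0827]
eef_rot: [-0.001, 0.646, 0.763, 0.0]
ft_force: [-1.6, -1.7, 6.2]
finger_gap: 0.0096
finger_force: 79.9
```

```bash
python3 t1.py
```

```text
t 23.95 turn 1.376 Mz [0.161] mean 0.161 j6 [-0.083] F [-1.6 -1.7  6.2] p [ 0.5963 -0.1315  0.0827] j6pos -0.57
```

Call:
carry_out(hand=[1, 1, 1], dp=[[0, 0, 0.003], [0, 0, 0.003], [0, 0, 0.003]], angular=[[0, 0, 0.3], [0, 0, 0.3], [0, 0, 0.3]])

```text
clock: 24.2
ee_pos: [0.5962, -0.1315, 0.0825]
eef_rot: [-0.001, 0.681, 0.732, 0.0]
ft_force: [-1.6, -1.8, 6.4]
finger_gap: 0.0096
finger_force: 80.0
```

```bash
python3 t1.py
```

```text
t 24.20 turn 1.470 Mz [0.108] mean 0.108 j6 [-0.083] F [-1.6 -1.8  6.4] p [ 0.5962 -0.1315  0.0825] j6pos -0.47
```

Call:
carry_out(hand=[1, 1, 1], dp=[[0, 0, 0.003], [0, 0, 0.003], [0, 0, 0.003]], angular=[[0, 0, 0.3], [0, 0, 0.3], [0, 0, 0.3]])

```text
clock: 24.45
ee_pos: [0.5961, -0.1315, 0.0822]
eef_rot: [-0.001, 0.715, 0.699, -0.0]
ft_force: [-1.7, -1.0, 5.3]
finger_gap: 0.0098
finger_force: 80.0
```

```bash
python3 t1.py
```

```text
t 24.45 turn 1.564 Mz [0.141] mean 0.141 j6 [-0.083] F [-1.7 -1.   5.3] p [ 0.5961 -0.1315  0.0822] j6pos -0.38
```

Call:
carry_out(hand=[1, 1, 1], dp=[[0, 0, 0.003], [0, 0, 0.003], [0, 0, 0.003]], angular=[[0, 0, 0.3], [0, 0, 0.3], [0, 0, 0.3]])

```text
clock: 24.7
ee_pos: [0.596, -0.1315, 0.0819]
eef_rot: [-0.001, 0.747, 0.665, -0.0]
ft_force: [-1.3, -1.3, 6.1]
finger_gap: 0.0097
finger_force: 80.0
```

```bash
python3 t1.py
```

```text
t 24.70 turn 1.658 Mz [0.144] mean 0.144 j6 [-0.083] F [-1.3 -1.3  6.1] p [ 0.596  -0.1315  0.0819] j6pos -0.28
```

Call:
carry_out(hand=[1, 1, 1], dp=[[0, 0, 0.003], [0, 0, 0.003], [0, 0, 0.003]], angular=[[0, 0, 0.3], [0, 0, 0.3], [0, 0, 0.3]])

```text
clock: 24.95
ee_pos: [0.596, -0.1315, 0.0818]
eef_rot: [-0.001, 0.778, 0.629, -0.0]
ft_force: [-2.3, -1.8, 6.0]
finger_gap: 0.0096
finger_force: 80.0
```

```bash
python3 t1.py
```

```text
t 24.95 turn 1.753 Mz [0.129] mean 0.129 j6 [-0.083] F [-2.3 -1.8  6. ] p [ 0.596  -0.1315  0.0818] j6pos -0.19
```

Call:
carry_out(hand=[1, 1, 1], dp=[[0, 0, 0.003], [0, 0, 0.003], [0, 0, 0.003]], angular=[[0, 0, 0.3], [0, 0, 0.3], [0, 0, 0.3]])

```text
clock: 25.2
ee_pos: [0.5959, -0.1314, 0.0815]
eef_rot: [-0.001, 0.806, 0.591, -0.0]
ft_force: [-1.7, -1.5, 5.6]
finger_gap: 0.0097
finger_force: 80.0
```

```bash
python3 t1.py
```

```text
t 25.20 turn 1.847 Mz [0.18] mean 0.180 j6 [-0.083] F [-1.7 -1.5  5.6] p [ 0.5959 -0.1314  0.0815] j6pos -0.10
```

Call:
carry_out(hand=[1, 1, 1], dp=[[0, 0, 0.003], [0, 0, 0.003], [0, 0, 0.003]], angular=[[0, 0, 0.3], [0, 0, 0.3], [0, 0, 0.3]])

```text
clock: 25.45
ee_pos: [0.5958, -0.1314, 0.0813]
eef_rot: [-0.001, 0.833, 0.553, -0.001]
ft_force: [-3.5, -0.6, 6.5]
finger_gap: 0.0095
finger_force: 80.0
```

```bash
python3 t1.py
```

```text
t 25.45 turn 1.941 Mz [0.208] mean 0.208 j6 [-0.08] F [-3.5 -0.6  6.5] p [ 0.5958 -0.1314  0.0813] j6pos -0.00
```

Call:
carry_out(hand=[1, 1, 1], dp=[[0, 0, 0.003], [0, 0, 0.003], [0, 0, 0.003]], angular=[[0, 0, 0.3], [0, 0, 0.3], [0, 0, 0.3]])

```text
clock: 25.7
ee_pos: [0.5957, -0.1314, 0.0811]
eef_rot: [-0.001, 0.858, 0.513, -0.001]
ft_force: [-3.7, -1.3, 6.2]
finger_gap: 0.0096
finger_force: 80.1
```

```bash
python3 t1.py
```

```text
t 25.70 turn 2.035 Mz [0.189] mean 0.189 j6 [-0.067] F [-3.7 -1.3  6.2] p [ 0.5957 -0.1314  0.0811] j6pos 0.09
```

j6 torque stayed flat at -0.083 and now rises, which puts the touch near 1.92 rad. I'll confirm it with a few more steps.

Call:
carry_out(hand=[1, 1, 1], dp=[[0, 0, 0.003], [0, 0, 0.003], [0, 0, 0.003]], angular=[[0, 0, 0.3], [0, 0, 0.3], [0, 0, 0.3]])

```text
clock: 25.95
ee_pos: [0.5956, -0.1314, 0.0809]
eef_rot: [-0.001, 0.882, 0.472, -0.001]
ft_force: [-2.4, -1.5, 6.8]
finger_gap: 0.0099
finger_force: 80.1
```

```bash
python3 t1.py
```

```text
t 25.95 turn 2.129 Mz [0.191] mean 0.191 j6 [-0.049] F [-2.4 -1.5  6.8] p [ 0.5956 -0.1314  0.0809] j6pos 0.19
```

Call:
carry_out(hand=[1, 1, 1], dp=[[0, 0, 0.003], [0, 0, 0.003], [0, 0, 0.003]], angular=[[0, 0, 0.3], [0, 0, 0.3], [0, 0, 0.3]])

```text
clock: 26.2
ee_pos: [0.5955, -0.1313, 0.0807]
eef_rot: [-0.001, 0.903, 0.43, -0.001]
ft_force: [-3.7, -1.2, 7.4]
finger_gap: 0.0096
finger_force: 80.2
```

```bash
python3 t1.py
```

```text
t 26.20 turn 2.224 Mz [0.211] mean 0.211 j6 [-0.028] F [-3.7 -1.2  7.4] p [ 0.5955 -0.1313  0.0807] j6pos 0.28
```

Call:
carry_out(hand=[1, 1, 1], dp=[[0, 0, 0.003], [0, 0, 0.003], [0, 0, 0.003]], angular=[[0, 0, 0.3], [0, 0, 0.3], [0, 0, 0.3]])

```text
clock: 26.45
ee_pos: [0.5955, -0.1313, 0.0806]
eef_rot: [-0.001, 0.922, 0.387, -0.001]
ft_force: [-3.5, -1.1, 7.4]
finger_gap: 0.0099
finger_force: 80.3
```

```bash
python3 t1.py
```

```text
t 26.45 turn 2.318 Mz [0.237] mean 0.237 j6 [-0.01] F [-3.5 -1.1  7.4] p [ 0.5955 -0.1313  0.0806] j6pos 0.38
```

Call:
carry_out(hand=[1, 1, 1, 1, 1, 1], dp=[[0, 0, 0.003], [0, 0, 0.003], [0, 0, 0.003], [0, 0, 0.003], [0, 0, 0.003], [0, 0, 0.003]], angular=[[0, 0, 0.3], [0, 0, 0.3], [0, 0, 0.3], [0, 0, 0.3], [0, 0, 0.3], [0, 0, 0.3]])

```text
clock: 26.95
ee_pos: [0.5954, -0.1311, 0.0802]
eef_rot: [-0.001, 0.954, 0.299, -0.001]
ft_force: [-3.1, -0.3, 9.8]
finger_gap: 0.0097
finger_force: 80.3
```

```bash
python3 t1.py
```

```text
t 26.95 turn 2.506 Mz [0.244] mean 0.244 j6 [-0.003] F [-3.1 -0.3  9.8] p [ 0.5954 -0.1311  0.0802] j6pos 0.56
```

Call:
carry_out(hand=[1, 1, 1, 1, 1, 1], dp=[[0, 0, 0.003], [0, 0, 0.003], [0, 0, 0.003], [0, 0, 0.003], [0, 0, 0.003], [0, 0, 0.003]], angular=[[0, 0, 0.3], [0, 0, 0.3], [0, 0, 0.3], [0, 0, 0.3], [0, 0, 0.3], [0, 0, 0.3]])

```text
clock: 27.45
ee_pos: [0.5953, -0.131, 0.0797]
eef_rot: [-0.001, 0.978, 0.207, -0.001]
ft_force: [-3.1, -1.0, 8.6]
finger_gap: 0.0099
finger_force: 80.3
```

```bash
python3 t1.py
```

```text
t 27.45 turn 2.695 Mz [0.246] mean 0.246 j6 [0.004] F [-3.1 -1.   8.6] p [ 0.5953 -0.131   0.0797] j6pos 0.75
```

Touch fitted at about 1.90 rad: the ramp runs from 1.90 to 2.35 and then flattens, as described. The target is therefore about 3.47 rad on the same scale.

Call:
carry_out(hand=[1, 1, 1, 1, 1, 1, 1, 1, 1, 1], dp=[[0, 0, 0.003], [0, 0, 0.003], [0, 0, 0.003], [0, 0, 0.003], [0, 0, 0.003], [0, 0, 0.003], [0, 0, 0.003], [0, 0, 0.003], [0, 0, 0.003], [0, 0, 0.003]], angular=[[0, 0, 0.3], [0, 0, 0.3], [0, 0, 0.3], [0, 0, 0.3], [0, 0, 0.3], [0, 0, 0.3], [0, 0, 0.3], [0, 0, 0.3], [0, 0, 0.3], [0, 0, 0.3]])

```text
clock: 28.28
ee_pos: [0.5952, -0.1307, 0.079]
eef_rot: [-0.001, 0.999, 0.052, -0.002]
ft_force: [-3.0, 0.4, 8.5]
finger_gap: 0.0095
finger_force: 80.4
```

```bash
python3 t1.py
```

```text
t 28.28 turn 3.009 Mz [0.226] mean 0.226 j6 [0.016] F [-3.   0.4  8.5] p [ 0.5952 -0.1307  0.079 ] j6pos 1.07
```

Call:
carry_out(hand=[1, 1, 1, 1, 1, 1, 1, 1, 1, 1], dp=[[0, 0, 0.003], [0, 0, 0.003], [0, 0, 0.003], [0, 0, 0.003], [0, 0, 0.003], [0, 0, 0.003], [0, 0, 0.003], [0, 0, 0.003], [0, 0, 0.003], [0, 0, 0.003]], angular=[[0, 0, 0.3], [0, 0, 0.3], [0, 0, 0.3], [0, 0, 0.3], [0, 0, 0.3], [0, 0, 0.3], [0, 0, 0.3], [0, 0, 0.3], [0, 0, 0.3], [0, 0, 0.3]])

```text
clock: 29.12
ee_pos: [0.5952, -0.1305, 0.0782]
eef_rot: [-0.001, 0.994, -0.105, -0.002]
ft_force: [-4.2, 1.3, 8.5]
finger_gap: 0.0098
finger_force: 80.4
```

```bash
python3 t1.py
```

```text
t 29.12 turn -2.960 Mz [0.226] mean 0.226 j6 [0.028] F [-4.2  1.3  8.5] p [ 0.5952 -0.1305  0.0782] j6pos 1.38
```

Call:
carry_out(hand=[1, 1, 1, 1, 1, 1, 1, 1], dp=[[0, 0, 0.003], [0, 0, 0.003], [0, 0, 0.003], [0, 0, 0.003], [0, 0, 0.003], [0, 0, 0], [0, 0, 0], [0, 0, 0]], angular=[[0, 0, 0.28], [0, 0, 0.28], [0, 0, 0.28], [0, 0, 0.28], [0, 0, 0.28], [0, 0, 0], [0, 0, 0], [0, 0, 0]])

```text
clock: 29.78
ee_pos: [0.5952, -0.1303, 0.0778]
eef_rot: [-0.001, 0.984, -0.177, -0.002]
ft_force: [-3.0, 1.5, 8.9]
finger_gap: 0.01
finger_force: 80.4
```

```bash
python3 t1.py
```

```text
t 29.78 turn -2.815 Mz [0.123] mean 0.123 j6 [0.167] F [-3.   1.5  8.9] p [ 0.5952 -0.1303  0.0778] j6pos 1.53
```

Call:
carry_out(hand=[0.5, 0.5, 0.5, 0.5, 0.5, 0.5, 0.5, 0.5, 0.5], dp=[[0, 0, 0], [0, 0, 0], [0, 0, 0], [0, 0, 0], [0, 0, -0.3], [0, 0, -0.7], [0, 0, -0.7], [0, 0, -0.7], [0, 0, 0]], angular=[[0, 0, 0], [0, 0, 0], [0, 0, 0], [0, 0, 0], [0, 0, 0], [0, 0, 0], [0, 0, 0], [0, 0, 0], [0, 0, 0]])

```text
clock: 30.53
ee_pos: [0.5991, -0.1319, 0.1411]
eef_rot: [-0.0, 0.984, -0.179, 0.003]
ft_force: [0.7, -0.7, 0.6]
finger_gap: 0.0424
finger_force: 0.0
```

Run:
```python
from h import *
from workcell import robot
a=robot.snapshot("scene"); cv2.imwrite("pics/end.png",cv2.resize(a["color"][120:350,140:400],None,fx=2.6,fy=2.6,interpolation=cv2.INTER_CUBIC)); print(robot.sense()["ft_force"])
```

```text
[-0.12463637  0.10036309 -0.60123916]
```

View pics/end.png

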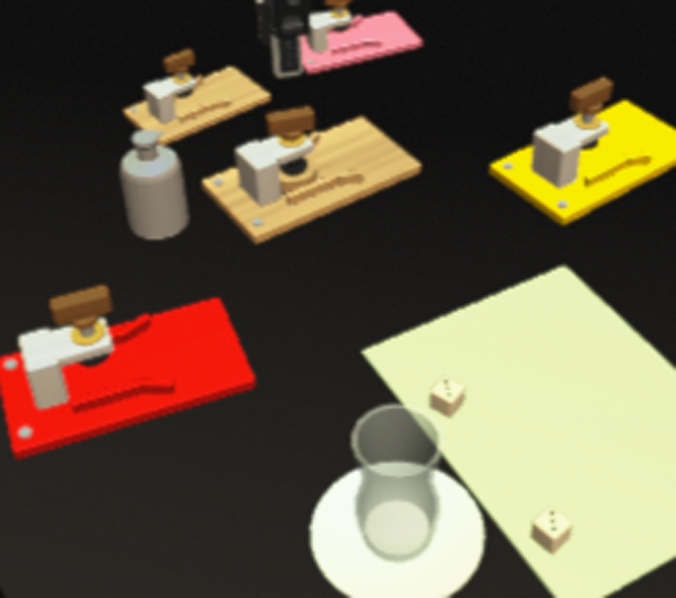

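The foot is down on the checker at about (297,180). The knob bar is turned to about 3.47 rad and has sunk, and the dice, glass and dispenser are where they were. I'm handing the job in.

```bash
python3 -c "
from workcell import robot; print(robot.close_job())"
```

```text
the job is handed in; nothing more can be done
None
```

The checker is home against the post in the larger wooden press, felt down, and the knob was turned a quarter turn (1.57 rad) past the touch I measured at about 1.90 rad, with no backing off; the dice, glass and dispenser were not moved, and the job is handed in, though no verdict came back.

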